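# Unhook a parts bin from the bench rack and bring it to the panel

## Task

Bring the longer grey bin, the one with the brass hinge in it, from the bench rack to the work panel. It hangs by a nib on the rack's ledge with its back plate tucked behind the keeper bar, so swing its bottom out and up towards you until nib and plate come free, lift it off, and stand it upright in the middle of the clear half of the panel, the end nearer you without the try square. Set it down rather than drop it, keep the hinge inside, and leave the shorter bin, the try square and the pencil as they are.

Things in the scene. Friction and masses are not known exactly. Their poses are not given: they have to be found in the camera images.
- ledge_mid (a point): Middle of the front top edge of the bin rack's aluminium ledge, 185 mm above the table. x level, into the rack; y along the ledge; z up. Ledge 30 mm deep, 12 thick, 272 long, flat top. Rack: fixed plywood stand 296 mm wide, cheeks up to z +69 mm, 18 mm thick base reaching 100 mm in front of the ledge. A lower rail, front face at x = 0, z -62 to -44 mm, backs the bins.
- keeper_mid (a point): Middle of the lower front edge of the keeper bar, a flat bar 5 mm thick and 25 mm high along the rack, in front of and above the ledge; in the ledge's frame it spans x -12.5 to -7.5 mm, z +40 to +65 mm. Axes as the ledge's. Behind it and above the ledge the space is open to the rear.
- long_bin_mid (a point): Centre of the body of the longer bin: loose, open, grey plastic, 0.11 to 0.2 kg. x to its back (hung: into the rack), y across, z up. Body 120 mm in x, 60 wide with flat vertical 3 mm side walls, 66 high (z -33 to +33 mm); from x = -20 mm forward the sides slope down to a 40 mm high front wall with a small label ledge 5 mm proud. At least 30 mm free on either side of it.
- long_bin_nib (a point): Where the longer bin's nib meets its back plate: mid-width, 60 mm behind and 33 mm above the body's centre; same axes. The nib's underside; it sticks out 13 mm to +x, 6 mm thick, 56 wide. Back plate 4 mm thick (back face at x = 0), 60 wide, from the bin's bottom to 60 mm above this point. Hung, this point lies on the ledge's front top edge within 3 mm, the bin leaning 2 degrees.
- long_bin_head (a point): Middle of the top edge of the longer bin's back plate, 60 mm above the nib; hung, its top 20 mm is behind the keeper with 3.5 mm play. The bin lifts straight by up to 38 mm but leaves the rack only if tipped 17 degrees or more, bottom out from the rack (at 32, about 5 mm play each side), nib raised over the ledge's edge, then drawn down and out along the plate's own line.
- short_bin_mid (a point): Centre of the body of the shorter bin; hangs beside the longer one, either side of it; same shape, width, nib and plate, but 80 mm long and empty. Leave it hanging.
- hinge_mid (a point): Middle of the brass butt hinge, open flat, 36 x 40 mm, 4 mm thick with a 6 mm knuckle along its y, 0.04 kg, lying loose on the floor of the longer bin (floor 3 mm thick).
- panel_top (a point): Centre of the top face of the work panel, a black-faced board 185 mm (x) by 415 mm (y), 23 mm thick, lying fixed on the table, its length pointing away from the robot; its y axis points to its clear half, the end nearer the robot.
- square_mid (a point): Middle, half-way up, of the try square, 186 x 100 x 14 mm, lying on the far half of the panel (negative y of the panel).
- pencil_mid (a point): Middle of the red carpenter's pencil, 181 mm long, 8 mm thick, lying on the far half of the panel beside the try square.
Mind the look-alikes: they are no part of the job. Leave any blue or red look-alike of the part that bears long_bin_mid alone.

How it is judged:
By the outcome, as a careful person would: the job done as asked, in the order asked, and still so for the second after the job is handed in, with the robot touching nothing.
It also fails if it takes over 56 s, if anything falls off the work surface, if the arm or the gripper's body presses on something with over 40 N, if the wrist force passes 120 N, or if a joint passes its speed limit or range.

## Robot

A 6-joint arm with a two-finger parallel gripper is mounted at the origin on a cart in front of the work surface, level with it; the furniture and walls round the work are solid. World frame = base frame: x ahead of the robot, y to its left, z up, the work surface at z = 0. Lengths are in mm, angles in rad, forces in N, time in s.
With the tool pointing down it reaches from about 275 to 1000 mm from the base axis. Payload 8.4 kg.
Tool frame: the origin (TCP) lies on the mounting face of the last link; the fingertips stand 173 mm ahead of it and the grasp point (between the pads) lies 155 mm ahead of it; z points along the fingers, y is the line along which they close (so a half turn about z gives the same grasp; the last joint's range is limited). The gripper opens to 85 mm and grips with 20 to 120 N. Pads are 22 mm wide; open, the fingers measure 114 mm over their backs; the gripper's body (76 mm by 85 mm) begins 54 mm behind the grasp point. The pads swing forward as they close: fully open they stand 13 mm farther back than shut.
Start: joints at [-1.138, 0.353, 1.633, -0, 1.155, -0.002], TCP at [263.268, -566.851, 404.681] pointing down, gripper open.
Joint ranges: [-2.63, 2.63], [-0.92, 2.1], [0.06, 2.66], [-1.3, 4.44], [0, 2.69], [-3.02, 3.02]. Speed limits (rad/s): [2.22, 2.22, 2.79, 3.14, 3.14, 3.14].

## Interface

Orientations are given as [roll, pitch, yaw] about the fixed x, y, z axes, in that order (R = Rz(yaw) Ry(pitch) Rx(roll)).
In Python, from rig import r gives the robot as it stands.
- The arm moves only by the tool apply_moves, never from a script. Its argument "deltas" is a list of rows, each an object with "claw": the gripper command: -1 is fully open, 1 is shut, values between are in proportion; "delta_pos": the shift along the tool's x, y, z in cm, a list of three; "yaw": the turn about the tool's z in rad. In form: [{"claw": claw, "delta_pos": [tx, ty, tz], "yaw": yaw}, ...]. A call has 1 to 8 rows; each row shifts and turns the commanded pose from where the row before left it, along the tool's axes as they then stand; what a row does not reach is not made up. A row lasts 1/8 s, in which the tool goes at most 62.5 mm and 10.7 degrees, less where a joint would pass 70% of its speed; a pose out of reach is approached as far as the arm can. A call with a gripper value outside its range is refused whole. The fingers move at their own pace and stop on an object; "grip_force" is the grip in N (left out, the last holds). Time passes only in rows, so rows that do not move let the fingers close. It gives the time, the measured TCP pose, the force, the opening and the grip force at its end, in the units of the state.
- r.sense(): the state, without advancing time (a new reading comes with each control period).
- r.grab_frame(name): name is "scene" or "top" or "wrist"; returns a dict with "img" (384x512x3 uint8, blue, green, red), "z_map" (384x512 float32, mm along the optical axis (not along the pixel's ray), 0 where there is no reading), "fx", "fy", "cx", "cy" (pixels), "eye" and "rotation" of the camera in the world; the wrist camera has in their place "T_tool_cam" (4x4, takes a point from camera to tool coordinates, whose origin is the TCP and whose axes are the flange's). Camera axes: x right, y up, looking along -z (the intrinsics and any distortion apply to the point x, -y, -z); pixel columns grow to the right and rows downward; lengths in mm; the calibration is good to about 2 mm. A picture is of the moment at which its call begins: read the wrist's pose just before it.
- r.sign_off(): hands the job in; it is judged then, once.
The state is a dict: "clock": time; "qpos": joint angles; "qvel": joint speeds; "joint_efforts": joint torques, N m; "eef_pos": TCP position; "tcp_rot": TCP orientation; "contact_force": force on the tool from outside, world axes, zero at the start; "wrist_torque": the same for the moment, N m; "opening": opening from 0.0 (shut) to 1.0 (fully open); "grasp_force": force on a finger pad.
Only numpy, scipy, OpenCV 4.12 (cv2) and the standard library are available. Lean on these libraries where they do the work, as an engineer would, in place of code of your own. Each camera call takes 0.05 s, during which the arm holds its last target. There are 200 camera calls.

## Working session

There is one attempt and no reset: what is moved stays moved. The work goes in short steps, Python scripts to look and compute and a tool call to move; the robot and the scene stay as the last step left them, time stands still between calls to the robot, and variables do not carry over. Pictures are saved under pics/ and viewed, at most 10 in all, crops included, and the job is handed in when it is done.

Besides the shell and the picture viewer there is one more tool, called after ">>>" as name(argument=value, ...), one argument or row to a line, values as JSON. apply_moves: Moves the arm, as the interface text tells. Its arguments: {"type":"object","properties":{"deltas":{"type":"array"},"grip_force":{"type":"number"}},"required":["deltas"]}

```bash
mkdir -p pics; ls; cat > h.py <<'E'
import numpy as np, cv2
from rig import r
from scipy.spatial.transform import Rotation as Ro
def Rm(rot):
    rot=np.array(rot,float)
    return rot if rot.shape==(3,3) else Ro.from_euler('xyz',rot).as_matrix()
def cam(f,s=None):
    if 'T_tool_cam' in f:
        T=np.array(f['T_tool_cam']); R=Rm(s['tcp_rot']); return R@T[:3,3]+np.array(s['eef_pos']), R@T[:3,:3]
    return np.array(f['eye']),Rm(f['rotation'])
def cloud(f,s=None):
    e,R=cam(f,s); z=f['z_map']; v,u=np.mgrid[:z.shape[0],:z.shape[1]]
    P=np.stack([(u-f['cx'])/f['fx']*z,-(v-f['cy'])/f['fy']*z,-z],-1)@R.T+e
    P[z<=0]=np.nan; return P
E
python3 - <<'E'
from h import *
s=r.sense(); print(s)
ims=[]
for n in ['scene','top','wrist']:
    f=r.grab_frame(n); print({k:v for k,v in f.items() if k not in('img','z_map')},(f['z_map']>0).mean())
    cv2.imwrite(f'pics/{n}0.png',f['img']); np.savez(f'{n}0.npz',P=cloud(f,s),img=f['img'])
E
```

```text
pics
{'clock': 0.0, 'qpos': array([-1.13841327e+00,  3.53647102e-01,  1.63415169e+00,  2.92224195e-05,
        1.15523195e+00, -2.38203800e-03]), 'qvel': array([-0.00071718,  0.00013922, -0.00040647, -0.00015292,  0.00113534,
       -0.00122674]), 'joint_efforts': array([-3.15500140e-03, -6.05263853e+01, -3.42068660e+01, -4.42666478e-04,
        9.35332733e-03, -8.32674004e-06]), 'eef_pos': array([ 263.15865001, -566.62366637,  403.95466222]), 'tcp_rot': array([-3.14015464e+00, -3.01437590e-05,  4.34753259e-01]), 'contact_force': array([ 0.17702953, -0.94159135, -0.86788085]), 'wrist_torque': array([-0.00756872,  0.00370843,  0.01667255]), 'grasp_force': 0.0, 'opening': 1.0025986042914448}
{'fx': 443.1019503421235, 'fy': 443.1019503421235, 'cx': 253.11493540401491, 'cy': 200.50131293135198, 'eye': array([ -52.8918087 ,  878.74474571, 1315.66279325]), 'rotation': array([ 0.73407031, -0.01875803, -2.5525128 ])} 0.9748586018880209
{'fx': 489.4647586119215, 'fy': 489.4647586119215, 'cx': 261.9578931402446, 'cy': 190.80292074577403, 'eye': array([ 2.47254473e+02, -5.14519769e-01,  1.49768961e+03]), 'rotation': array([ 0.19155505,  0.00490019, -1.58243215])} 0.9961700439453125
{'fx': 277.9955195494778, 'fy': 277.9955195494778, 'cx': 255.0321226173012, 'cy': 186.93475499300817, 'T_tool_cam': array([[-5.90188586e-04,  9.48319601e-01,  3.17316225e-01,
         8.15922029e+01],
       [ 9.99999553e-01,  3.25293920e-04,  8.87775980e-04,
        -7.99819606e-01],
       [ 7.38674324e-04,  3.17316607e-01, -9.48319369e-01,
         3.03275746e+01],
       [ 0.00000000e+00,  0.00000000e+00,  0.00000000e+00,
         1.00000000e+00]])} 0.9960428873697916
```

View pics/scene0.png

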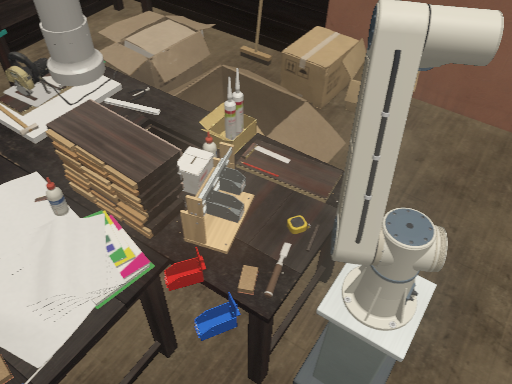

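View pics/top0.png

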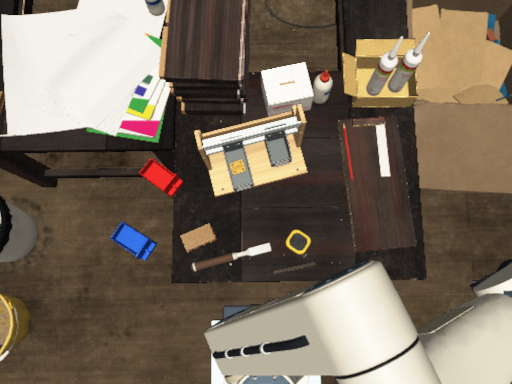

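The top view shows the rack at (250,150). The longer grey bin with the brass hinge is at (238,168) and the shorter empty one at (278,150). The look-alikes are a red bin at (160,176) and a blue bin at (133,240), both on the floor. The panel is at (380,185), with the square at (383,150), the pencil at (348,150) and its clear half around (383,220). My choice is the bin at (238,168), which I'll check in a close crop.

```bash
python3 - <<'E'
from h import *
d=np.load('top0.npz');P=d['P'];im=d['img']
c=cv2.resize(im[95:255,185:425],None,fx=3.3,fy=3.3,interpolation=cv2.INTER_CUBIC);cv2.imwrite('pics/crop.png',c)
# panel: height 23
reg=np.zeros(P.shape[:2],bool);reg[105:260,330:425]=1
m=reg&(abs(P[...,2]-23)<7)
print('panel h',np.nanmedian(P[m][:,2]))
m=cv2.morphologyEx(m.astype(np.uint8),cv2.MORPH_OPEN,np.ones((5,5)))
n,l,st,ce=cv2.connectedComponentsWithStats(m); k=1+np.argmax(st[1:,4]); print(st[k])
q=P[l==k][:,:2].astype(np.float32); print('panel rect',cv2.minAreaRect(q))
# ledge / heights
rr=P[100:195,190:312]
for zl,zh in [(176,194),(215,240),(240,262),(5,30)]:
    mm=(rr[...,2]>zl)&(rr[...,2]<zh); print(zl,zh,mm.sum(),cv2.minAreaRect(rr[mm][:,:2].astype(np.float32)) if mm.sum()>5 else '')
hsv=cv2.cvtColor(im,cv2.COLOR_BGR2HSV)
hm=(hsv[...,0]>15)&(hsv[...,0]<32)&(hsv[...,1]>150); hm[:155]=0;hm[180:]=0;hm[:,:226]=0;hm[:,252:]=0
print('hinge',hm.sum(),np.nanmean(P[hm],0))
for y in range(108,196,4): print(y,[tuple(np.round(P[y,x]).astype(int)) for x in (232,240,272,282)])
E
```

```text
panel h 22.709014339404575
[ 339  117   76  134 6027]
panel rect ((560.8607177734375, -347.94293212890625), (415.7294616699219, 187.05690002441406), 4.821888446807861)
176 194 769 ((626.2589111328125, 23.8763427734375), (122.05536651611328, 291.74786376953125), 14.241021156311035)
215 240 210 ((660.5661010742188, 34.75346374511719), (49.72689437866211, 294.97821044921875), 14.733234405517578)
240 262 538 ((664.2166137695312, 33.67436218261719), (55.64330291748047, 295.7720642089844), 14.082383155822754)
5 30 2704 ((679.7874145507812, 37.53569030761719), (385.6846618652344, 309.0870056152344), 89.8036117553711)
hinge 115 [585.29373805  72.81447919 124.03456559]
108 [(np.int64(-9223372036854775808), np.int64(-9223372036854775808), np.int64(-9223372036854775808)), (np.int64(791), np.int64(69), np.int64(51)), (np.int64(780), np.int64(-30), np.int64(78)), (np.int64(786), np.int64(-62), np.int64(60))]
112 [(np.int64(782), np.int64(94), np.int64(41)), (np.int64(786), np.int64(70), np.int64(31)), (np.int64(779), np.int64(-31), np.int64(45)), (np.int64(787), np.int64(-63), np.int64(21))]
116 
[... 3151 characters left out ...]
, np.int64(-28), np.int64(18)), (np.int64(572), np.int64(-60), np.int64(-1))]
184 [(np.int64(528), np.int64(87), np.int64(155)), (np.int64(536), np.int64(66), np.int64(117)), (np.int64(559), np.int64(-28), np.int64(1)), (np.int64(559), np.int64(-59), np.int64(-2))]
188 [(np.int64(544), np.int64(96), np.int64(17)), (np.int64(522), np.int64(66), np.int64(129)), (np.int64(547), np.int64(-28), np.int64(-3)), (np.int64(546), np.int64(-59), np.int64(-1))]
192 [(np.int64(535), np.int64(97), np.int64(-1)), (np.int64(535), np.int64(72), np.int64(0)), (np.int64(534), np.int64(-28), np.int64(-1)), (np.int64(534), np.int64(-59), np.int64(-2))]<stdin>:18: RuntimeWarning: invalid value encountered in cast
```

View pics/crop.png

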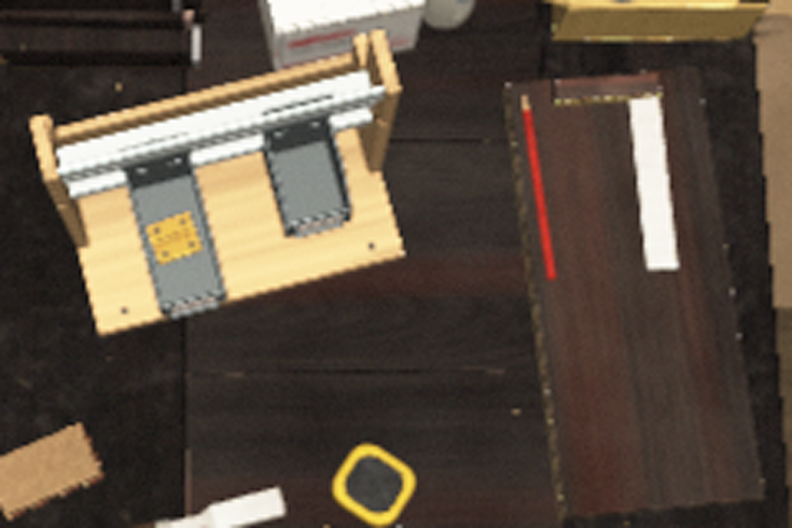

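Confirmed: the longer grey bin with the brass hinge is at crop (175,235), and the shorter empty bin is at (308,180). The square and pencil lie on the far half of the panel.

```bash
python3 - <<'E'
from h import *
d=np.load('top0.npz');P=d['P'];im=d['img']
def reg(a,b,c,e):
    m=np.zeros(P.shape[:2],bool);m[a:b,c:e]=1;return m
a=np.radians(14.2);X=np.array([np.cos(a),np.sin(a)]);Y=np.array([-X[1],X[0]])
for nm,R in (('long',reg(140,190,215,262)),('short',reg(125,168,258,300))):
    m=R&(P[...,2]>112)&(P[...,2]<128)
    m=cv2.morphologyEx(m.astype(np.uint8),cv2.MORPH_OPEN,np.ones((3,3)))>0
    q=P[m]; print(nm,m.sum(),np.median(q[:,2]),cv2.minAreaRect(q[:,:2].astype(np.float32)), np.percentile(q[:,:2]@Y,[1,99]),np.percentile(q[:,:2]@X,[1,99]))
# keeper top and ledge top lines
for nm,lo,hi in (('keeper',246,256),('ledge',181,189),('base',12,22)):
    m=reg(100,195,195,306)&(P[...,2]>lo)&(P[...,2]<hi); q=P[m][:,:2]
    print(nm,m.sum(),np.percentile(q@X,[2,10,50,90,98]),np.percentile(q@Y,[1,50,99]))
    c=np.polyfit(q@Y,q@X,1); print('slope deg',np.degrees(np.arctan(c[0])))
m=reg(140,200,215,262)&(P[...,2]>135)&(P[...,2]<178); q=P[m]
for z0 in range(135,180,6):
    k=(q[:,2]>z0)&(q[:,2]<z0+6)
    if k.sum(): print(z0,k.sum(),np.percentile(q[k][:,:2]@X,[0,50,100]),np.percentile(q[k][:,:2]@Y,[0,50,100]))
print('hinge XY',np.array([585.3,72.8])@X,np.array([585.3,72.8])@Y)
E
```

```text
long 655 120.48440556853234 ((586.7319946289062, 73.230224609375), (107.73233032226562, 54.15385818481445), 14.246831893920898) [-99.53438103 -46.53105967] [533.85567132 638.15985523]
short 359 121.10100529174088 ((636.684814453125, -43.01554870605469), (66.11265563964844, 49.60414123535156), 13.26406478881836) [-222.55718908 -173.41576301] [574.69094398 639.2994421 ]
keeper 371 [626.29913595 629.71793048 633.55090781 665.27501017 676.59404595] [-277.30275918 -139.57779336   17.00454807]
slope deg -0.6489715661212131
ledge 577 [583.11893577 626.61207734 662.39399859 670.22650355 672.03271055] [-266.13818628 -122.98943423    4.28804414]
slope deg -0.2847344052156152
base 2046 [543.7584356  551.8219721  596.27635747 662.12921986 786.58547443] [-274.698392   -137.70622206   15.1532598 ]
slope deg 4.602903856715378
135 52 [520.446196   644.11024504 653.50780918] [-157.95547266 -100.00560116  -22.51531263]
141 56 [519.75780949 642.57735939 651.91474547] [-152.25585404  -79.81433803  -21.89746525]
147 26 [519.85340337 551.08857748 639.17950008] [-99.96751639 -77.70797995 -45.28478748]
153 40 [520.14864072 529.32432684 638.83661477] [-101.14739186  -74.90568729  -44.04838812]
159 21 [520.77031785 543.36101511 638.12048077] [-102.41574721  -80.60623268  -43.4199339 ]
165 18 [536.44304017 635.4969885  639.02882012] [-101.67671762  -63.5512556   -44.32578456]
171 26 [542.11753991 633.11627896 644.765983  ] [-109.22139475  -62.18307765  -25.5408405 ]
177 5 [551.93148419 617.36903213 643.3463939 ] [-103.73709554  -99.93255602  -44.7224297 ]
hinge XY 585.2747409856015 -73.00279148249702
```

>>> apply_moves(
  deltas=[
    {"claw":-1,"delta_pos":[0,0,-3],"yaw":-0.18},
    {"claw":-1,"delta_pos":[0,0,-2],"yaw":-0.18},
  ],
)

```text
clock: 0.4
eef_pos: [263.3, -566.9, 455.4]
tcp_rot: [-3.142, -0.0, 0.801]
contact_force: [-0.2, 0.2, 0.3]
opening: 0.999
grasp_force: 0.0
```

>>> apply_moves(
  deltas=[
    {"claw":-1,"delta_pos":[4.8,-1.58,0],"yaw":0},
    {"claw":-1,"delta_pos":[4.8,-1.58,0],"yaw":0},
    {"claw":-1,"delta_pos":[4.8,-1.58,0],"yaw":0},
    {"claw":-1,"delta_pos":[4.8,-1.58,0],"yaw":0},
    {"claw":-1,"delta_pos":[4.8,-1.58,0],"yaw":0},
    {"claw":-1,"delta_pos":[4.8,-1.58,0],"yaw":0},
    {"claw":-1,"delta_pos":[4.8,-1.58,0],"yaw":0},
    {"claw":-1,"delta_pos":[4.8,-1.58,0],"yaw":0},
  ],
)

```text
clock: 1.4
eef_pos: [442.4, -202.6, 454.7]
tcp_rot: [3.142, -0.0, 0.795]
contact_force: [1.1, -0.2, 0.0]
opening: 1.003
grasp_force: 0.0
```

>>> apply_moves(
  deltas=[
    {"claw":-1,"delta_pos":[4.8,-1.58,0],"yaw":0},
    {"claw":-1,"delta_pos":[4.8,-1.58,0],"yaw":0},
    {"claw":-1,"delta_pos":[4.8,-1.58,0],"yaw":0},
    {"claw":-1,"delta_pos":[4.8,-1.58,0],"yaw":0},
    {"claw":-1,"delta_pos":[4.8,-1.58,0],"yaw":0},
    {"claw":-1,"delta_pos":[4.8,-1.58,0],"yaw":-0.18},
    {"claw":-1,"delta_pos":[0,0,0],"yaw":-0.18},
    {"claw":-1,"delta_pos":[0,0,0],"yaw":-0.18},
  ],
)

```text
clock: 2.4
eef_pos: [576.2, 68.6, 454.1]
tcp_rot: [-3.141, 0.0, 1.342]
contact_force: [-0.0, 0.3, -0.2]
opening: 1.0
grasp_force: 0.0
```

>>> apply_moves(
  deltas=[
    {"claw":-1,"delta_pos":[0,0,0],"yaw":-0.18},
    {"claw":-1,"delta_pos":[0,0,0],"yaw":-0.18},
    {"claw":-1,"delta_pos":[0,0,0],"yaw":-0.18},
    {"claw":-1,"delta_pos":[0,0,0],"yaw":-0.18},
    {"claw":-1,"delta_pos":[0,0,0],"yaw":-0.18},
    {"claw":-1,"delta_pos":[0,0,0],"yaw":-0.18},
    {"claw":-1,"delta_pos":[0,0,0],"yaw":-0.18},
    {"claw":-1,"delta_pos":[0,0,0],"yaw":-0.18},
  ],
)

```text
clock: 3.4
eef_pos: [576.0, 67.7, 454.4]
tcp_rot: [-3.141, -0.001, 2.781]
contact_force: [0.0, 0.5, 0.1]
opening: 1.001
grasp_force: 0.0
```

>>> apply_moves(
  deltas=[
    {"claw":-1,"delta_pos":[0,0,0],"yaw":-0.18},
    {"claw":-1,"delta_pos":[0,0,0],"yaw":-0.18},
    {"claw":-1,"delta_pos":[0,0,0],"yaw":-0.18},
    {"claw":-1,"delta_pos":[0,0,0],"yaw":-0.068},
    {"claw":-1,"delta_pos":[0,0,0],"yaw":0},
  ],
)

```text
clock: 4.03
eef_pos: [576.0, 67.7, 454.5]
tcp_rot: [3.142, -0.0, -2.901]
contact_force: [0.3, 0.7, 0.0]
opening: 1.003
grasp_force: 0.0
```

```bash
python3 - <<'E'
from h import *
s=r.sense(); f=r.grab_frame('wrist'); P=cloud(f,s); cv2.imwrite('pics/w1.png',f['img'])
a=np.radians(14.2);X=np.array([np.cos(a),np.sin(a)]);Y=np.array([-X[1],X[0]])
U=P[...,:2]@X; V=P[...,:2]@Y; Z=P[...,2]
def st(n,m): print(n,m.sum(),'U',np.percentile(U[m],[1,50,99]).round(1),'V',np.percentile(V[m],[1,50,99]).round(1),'Z',np.median(Z[m]).round(1))
st('floor',(Z>112)&(Z<128)&(abs(V+73)<35)&(U>500)&(U<660))
st('walltop',(Z>178)&(Z<188)&(abs(V+73)<40)&(U>540)&(U<625))
st('keepertop',(Z>246)&(Z<256)&(U>600)&(U<645))
st('frontwall',(Z>145)&(Z<170)&(abs(V+73)<40)&(U>500)&(U<540))
st('head',(Z>225)&(Z<250)&(abs(V+73)<28)&(U>632)&(U<660))
st('ledge',(Z>181)&(Z<189)&(U>635)&(U<690))
print('G',s['eef_pos'][:2]@X,s['eef_pos'][:2]@Y)
E
```

```text
floor 4799 U [517.8 576.7 637.3] V [-99.3 -72.4 -45.4] Z 121.2
walltop 545 U [553.8 587.2 624.3] V [-102.3  -45.7  -42.6] Z 183.2
keepertop 2628 U [627.4 629.7 643.4] V [-266.5 -124.3  -13.8] Z 249.8
frontwall 490 U [519.  522.1 539.5] V [-101.8  -71.5  -42.7] Z 155.8
head 33 U [632.3 632.9 634.1] V [-100.   -72.3  -45.6] Z 249.7
ledge 2416 U [635.2 645.3 656.9] V [-265.7 -123.1    2.4] Z 185.2
G 574.9837655792954 -75.68518587201218
```

View pics/w1.png

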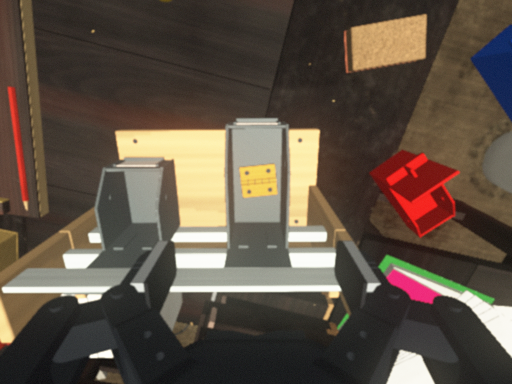

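The wrist view shows the bin centred at about (258,185) with the hinge at (258,180), and the open fingers straddling it at (160,280) and (345,280). I need a shift of about 3 mm sideways and 5 mm out, then I'll descend.

>>> apply_moves(
  deltas=[
    {"claw":-1,"delta_pos":[0.5,0.33,0],"yaw":-0.007},
    {"claw":-1,"delta_pos":[0,0,3],"yaw":0},
    {"claw":-1,"delta_pos":[0,0,3.5],"yaw":0},
    {"claw":-1,"delta_pos":[0,0,3.5],"yaw":0},
    {"claw":-1,"delta_pos":[0,0,3],"yaw":0},
    {"claw":-1,"delta_pos":[0,0,1.8],"yaw":0},
    {"claw":-1,"delta_pos":[0,0,0],"yaw":0},
  ],
  grip_force=25,
)

```text
clock: 4.95
eef_pos: [570.0, 69.7, 305.8]
tcp_rot: [3.141, -0.002, -2.894]
contact_force: [-0.2, -0.0, 0.2]
opening: 1.001
grasp_force: 0.0
```

>>> apply_moves(
  deltas=[
    {"claw":0.2,"delta_pos":[0,0,0],"yaw":0},
    {"claw":0.5,"delta_pos":[0,0,0],"yaw":0},
    {"claw":0.7,"delta_pos":[0,0,0],"yaw":0},
    {"claw":1,"delta_pos":[0,0,0],"yaw":0},
    {"claw":1,"delta_pos":[0,0,0],"yaw":0},
    {"claw":1,"delta_pos":[0,0,0],"yaw":0},
  ],
  grip_force=25,
)

```text
clock: 5.7
eef_pos: [571.0, 69.6, 308.0]
tcp_rot: [-3.141, 0.002, -2.893]
contact_force: [-1.5, -2.3, 6.7]
opening: 0.695
grasp_force: 27.6
```

>>> apply_moves(
  deltas=[
    {"claw":1,"delta_pos":[0.28,0,-0.7],"yaw":0},
    {"claw":1,"delta_pos":[0.28,0,-0.7],"yaw":0},
    {"claw":1,"delta_pos":[0.28,0,-0.7],"yaw":0},
    {"claw":1,"delta_pos":[0,0,0],"yaw":0},
  ],
)

```text
clock: 6.2
eef_pos: [562.0, 67.6, 328.3]
tcp_rot: [-3.142, 0.0, -2.893]
contact_force: [0.4, -0.2, -2.4]
opening: 0.693
grasp_force: 28.5
```

>>> apply_moves(
  deltas=[
    {"claw":1,"delta_pos":[0.27,0,-0.62],"yaw":0},
    {"claw":1,"delta_pos":[0.27,0,-0.62],"yaw":0},
    {"claw":1,"delta_pos":[0.27,0,-0.62],"yaw":0},
    {"claw":1,"delta_pos":[0,0,0],"yaw":0},
  ],
)

```text
clock: 6.7
eef_pos: [554.3, 65.6, 347.0]
tcp_rot: [-3.142, 0.001, -2.893]
contact_force: [1.0, -0.2, -1.3]
opening: 0.701
grasp_force: 28.7
```

```bash
cat > tilt.py <<'E'
from h import *
import sys
s=r.sense(); f=r.grab_frame('wrist'); P=cloud(f,s); cv2.imwrite(f'pics/{sys.argv[1]}.png',f['img'])
a=np.radians(float(sys.argv[2]) if len(sys.argv)>2 else 14.2);X=np.array([np.cos(a),np.sin(a)]);Y=np.array([-X[1],X[0]])
g=s['eef_pos'];U=P[...,:2]@X-g[:2]@X; V=P[...,:2]@Y-g[:2]@Y; Z=P[...,2]-(g[2]-155)
print('G',(g[:2]@X).round(1),(g[:2]@Y).round(1),g[2]-155,s['contact_force'].round(1),s['opening'],s['grasp_force'])
b=(abs(V)<24)&(U<70)&(Z<70)&(Z>-90)
for u0 in range(-70,70,8):
    k=b&(U>=u0)&(U<u0+8)
    if k.sum()>5: print(u0+4,k.sum(),np.percentile(Z[k],[10,50,90]).round(1))
E
python3 tilt.py w2
```

```text
G 553.5 -72.4 191.97680752880188 [ 1.  -0.2 -1.3] 0.7010920584475169 28.682832419872284
-66 364 [-4.9 -3.9 -3. ]
-58 2480 [-4.5  0.9  7.7]
-50 3134 [10.9 16.3 21.2]
-42 15 [19.6 20.  20.2]
-34 16 [-24.4 -24.3 -24.1]
-26 926 [-27.7 -26.4 -25. ]
-18 3580 [-28.7  61.1  68.7]
-10 4849 [-27.9  62.   68.3]
-2 746 [-34.9 -30.5 -29.4]
6 577 [-38.3 -34.7 -33. ]
14 455 [-41.7 -37.4 -36.1]
22 448 [-46.1 -45.  -43.7]
30 486 [-49.1 -47.8 -46.6]
38 442 [-52.1 -50.9 -49.6]
46 903 [-54.1 -52.  -47.3]
54 2359 [-43.9 -33.9 -22.1]
62 1012 [-24.2 -18.4 -14.2]
```

View pics/w2.png

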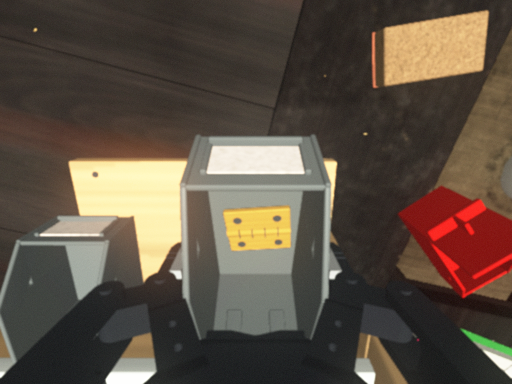

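The wrist picture shows the bin held between the pads, tipped front up by about 21°, with the hinge still inside at (258,228). That is as planned, so I'll continue.

>>> apply_moves(
  deltas=[
    {"claw":1,"delta_pos":[0.23,0,-0.57],"yaw":0},
    {"claw":1,"delta_pos":[0.23,0,-0.57],"yaw":0},
    {"claw":1,"delta_pos":[0.23,0,-0.57],"yaw":0},
    {"claw":1,"delta_pos":[0,0,0],"yaw":0},
  ],
)

```text
clock: 7.25
eef_pos: [548.8, 64.2, 364.6]
tcp_rot: [-3.141, 0.004, -2.893]
contact_force: [5.9, 1.8, -1.7]
opening: 0.699
grasp_force: 28.7
```

```bash
python3 tilt.py w3|grep -v '\-[1245].*6[0-9]'
```

```text
-66 851 [-2.2  0.6  8.8]
-58 2547 [ 7.3  9.6 13.9]
-50 3314 [15.9 20.9 24.6]
-42 2251 [25.6 28.4 30.1]
6 392 [-44.8 -39.8 -37.8]
14 356 [-52.2 -50.5 -48.5]
22 401 [-57.3 -55.1 -53.1]
30 340 [-62.3 -60.4 -58.2]
38 1065 [-62.6 -58.  -53.4]
46 1437 [-51.  -45.4 -39.4]
54 1568 [-38.1 -31.4 -24.9]
62 1350 [-25.9 -20.4 -16.5]
70 7 [-17.2 -16.3 -15.3]
```

>>> apply_moves(
  deltas=[
    {"claw":1,"delta_pos":[-0.25,0,0.16],"yaw":0},
    {"claw":1,"delta_pos":[0.53,0,0.85],"yaw":0},
    {"claw":1,"delta_pos":[0.53,0,0.85],"yaw":0},
    {"claw":1,"delta_pos":[0.53,0,0.85],"yaw":0},
  ],
)

```text
clock: 7.8
eef_pos: [533.9, 60.5, 335.3]
tcp_rot: [3.141, -0.001, -2.893]
contact_force: [0.5, -0.1, -1.7]
opening: 0.698
grasp_force: 28.9
```

>>> apply_moves(
  deltas=[
    {"claw":1,"delta_pos":[0.53,0,0.85],"yaw":0},
    {"claw":1,"delta_pos":[0.53,0,0.85],"yaw":0},
    {"claw":1,"delta_pos":[0.53,0,0.85],"yaw":0},
    {"claw":1,"delta_pos":[0.53,0,0.85],"yaw":0},
    {"claw":1,"delta_pos":[0.53,0,0.85],"yaw":0},
    {"claw":1,"delta_pos":[0,0,0],"yaw":0},
  ],
)

```text
clock: 8.55
eef_pos: [508.4, 54.0, 293.1]
tcp_rot: [3.141, -0.002, -2.893]
contact_force: [-0.6, 0.5, -1.4]
opening: 0.702
grasp_force: 28.9
```

```bash
python3 tilt.py w4|grep -v '6[0-9]\..\]'; python3 -c "
from h import *
f=r.grab_frame('top');cv2.imwrite('pics/t4.png',cv2.resize(f['img'][90:250,170:400],None,fx=3,fy=3))"
```

```text
G 506.2 -72.3 138.0509612349743 [-0.6  0.5 -1.4] 0.7023160173463424 28.88009578222409
-66 1063 [-1.6  7.9  9.4]
-58 2674 [ 7.7 11.1 15.6]
-50 3362 [17.5 22.5 25.7]
-42 1860 [26.9 29.3 30.5]
-2 606 [-39.  -34.7 -33.5]
6 430 [-44.8 -41.5 -39.2]
14 269 [-52.2 -45.5 -43.9]
22 363 [-58.3 -56.3 -54.2]
30 396 [-63.3 -61.5 -59.2]
38 1167 [-61.6 -56.5 -51.6]
46 1467 [-49.1 -43.5 -36.1]
54 1581 [-36.1 -29.6 -23.4]
62 1101 [-24.7 -19.9 -16.5]
```

View pics/w4.png

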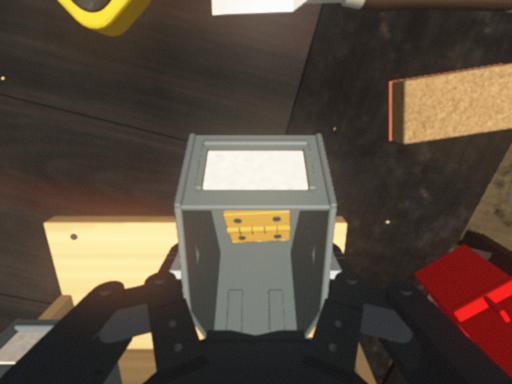

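The wrist view shows the bin free of the rack at (258,240), still tipped about 33°, with the hinge inside at (258,227). Next I'll back out, lift and carry it to the panel.

>>> apply_moves(
  deltas=[
    {"claw":1,"delta_pos":[1.0,0,0],"yaw":0},
    {"claw":1,"delta_pos":[2.0,0,0],"yaw":0},
    {"claw":1,"delta_pos":[2.0,0,-0.5],"yaw":0},
    {"claw":1,"delta_pos":[1.0,0,-1.5],"yaw":0},
    {"claw":1,"delta_pos":[0,0,-2],"yaw":0},
    {"claw":1,"delta_pos":[0.2,-1.0,-2],"yaw":0},
    {"claw":1,"delta_pos":[0.4,-2.0,0],"yaw":0},
    {"claw":1,"delta_pos":[0.64,-3.4,0],"yaw":0},
  ],
)

```text
clock: 9.65
eef_pos: [454.0, -25.9, 354.7]
tcp_rot: [-3.141, 0.001, -2.892]
contact_force: [-0.3, -0.5, -1.8]
opening: 0.701
grasp_force: 28.9
```

>>> apply_moves(
  deltas=[
    {"claw":1,"delta_pos":[0.74,-3.9,0],"yaw":0},
    {"claw":1,"delta_pos":[0.74,-3.9,0],"yaw":0},
    {"claw":1,"delta_pos":[0.74,-3.9,0],"yaw":0},
    {"claw":1,"delta_pos":[0.74,-3.9,0],"yaw":0},
    {"claw":1,"delta_pos":[0.74,-3.9,0],"yaw":0},
    {"claw":1,"delta_pos":[0.74,-3.9,0],"yaw":0},
    {"claw":1,"delta_pos":[0.74,-3.9,0],"yaw":0},
    {"claw":1,"delta_pos":[0.5,-2.6,0],"yaw":0},
  ],
)

```text
clock: 10.65
eef_pos: [472.5, -330.9, 354.3]
tcp_rot: [-3.141, 0.0, -2.894]
contact_force: [-0.3, 0.8, -2.5]
opening: 0.704
grasp_force: 28.9
```

>>> apply_moves(
  deltas=[
    {"claw":1,"delta_pos":[0.3,-1.5,0],"yaw":0.04},
    {"claw":1,"delta_pos":[0,0,0],"yaw":0.06},
    {"claw":1,"delta_pos":[0,0,0],"yaw":0.064},
    {"claw":1,"delta_pos":[0,0,0],"yaw":0},
  ],
)

```text
clock: 11.15
eef_pos: [473.7, -344.1, 353.8]
tcp_rot: [3.141, -0.0, -3.058]
contact_force: [-0.2, 0.4, -2.5]
opening: 0.696
grasp_force: 28.9
```

```bash
python3 tilt.py w5 4.8|grep -v '6[0-9]\..\]'; python3 -c "
from h import *
f=r.grab_frame('top');P=cloud(f)
cv2.imwrite('pics/t5.png',cv2.resize(f['img'][90:270,180:440],None,fx=3,fy=3))"
```

```text
G 443.3 -382.5 198.77803430626545 [-0.2  0.4 -2.5] 0.6962293708368675 28.902052310295403
-66 1061 [-1.7  7.7  9.4]
-58 2642 [ 7.5 10.8 15.4]
-50 3387 [17.3 22.3 25.6]
-42 1873 [26.9 29.1 30.4]
-2 557 [-42.4 -40.3 -38.2]
6 700 [-44.8 -42.7 -41. ]
14 430 [-50.7 -46.7 -44. ]
22 404 [-55.8 -49.  -47.9]
30 356 [-61.6 -56.8 -54.5]
38 1008 [-60.2 -56.1 -51.7]
46 1486 [-49.5 -43.7 -36.3]
54 1559 [-36.3 -29.8 -23.6]
62 1138 [-24.7 -19.9 -16.5]
```

View pics/w5.png

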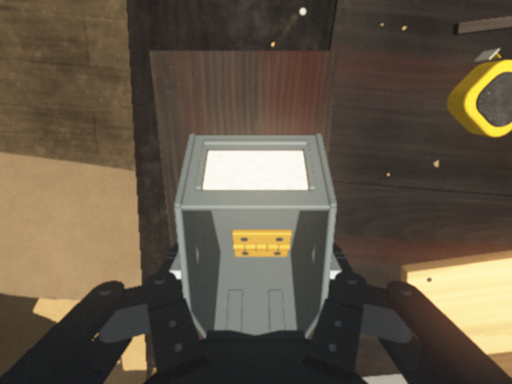

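The wrist view shows the bin over the clear half of the panel, with the hinge inside at (262,243). I'll correct by 11 mm sideways and lower it.

>>> apply_moves(
  deltas=[
    {"claw":1,"delta_pos":[0.1,-1.1,1.0],"yaw":0},
    {"claw":1,"delta_pos":[0,0,2.0],"yaw":0},
    {"claw":1,"delta_pos":[0,0,2.5],"yaw":0},
    {"claw":1,"delta_pos":[0,0,2.5],"yaw":0},
    {"claw":1,"delta_pos":[0,0,1.5],"yaw":0},
    {"claw":1,"delta_pos":[0,0,0.7],"yaw":0},
    {"claw":1,"delta_pos":[0,0,0],"yaw":0},
  ],
  grip_force=22,
)

```text
clock: 12.12
eef_pos: [473.7, -355.9, 251.6]
tcp_rot: [3.141, -0.0, -3.057]
contact_force: [0.5, 0.6, -1.4]
opening: 0.701
grasp_force: 28.9
```

>>> apply_moves(
  deltas=[
    {"claw":1,"delta_pos":[0,0,0.3],"yaw":0},
    {"claw":1,"delta_pos":[0,0,0.3],"yaw":0},
    {"claw":1,"delta_pos":[0,0,0],"yaw":0},
  ],
)

```text
clock: 12.5
eef_pos: [473.9, -355.9, 246.2]
tcp_rot: [-3.141, 0.001, -3.057]
contact_force: [-0.8, -1.0, 0.1]
opening: 0.696
grasp_force: 29.2
```

>>> apply_moves(
  deltas=[
    {"claw":1,"delta_pos":[0.3,0,0.4],"yaw":0},
    {"claw":1,"delta_pos":[0.5,0,0.45],"yaw":0},
    {"claw":1,"delta_pos":[0.45,0,0.45],"yaw":0},
    {"claw":1,"delta_pos":[0,0,0],"yaw":0},
  ],
)

```text
clock: 13.0
eef_pos: [460.6, -357.2, 234.1]
tcp_rot: [-3.141, -0.001, -3.057]
contact_force: [-7.6, -1.0, 13.8]
opening: 0.7
grasp_force: 30.8
```

>>> apply_moves(
  deltas=[
    {"claw":1,"delta_pos":[0.45,0,0.5],"yaw":0},
    {"claw":1,"delta_pos":[0.45,0,0.5],"yaw":0},
    {"claw":1,"delta_pos":[0,0,0],"yaw":0},
  ],
)

```text
clock: 13.38
eef_pos: [451.6, -357.9, 223.5]
tcp_rot: [-3.141, -0.001, -3.057]
contact_force: [-6.5, -1.2, 8.6]
opening: 0.7
grasp_force: 30.2
```

```bash
python3 tilt.py w6 4.8|grep -v '6[0-9]\..\]'
```

```text
G 420.1 -394.4 68.51006808933568 [-6.5 -1.2  8.6] 0.7001016120715103 30.174676291644573
-66 1278 [-46.1 -45.2 -12.6]
-58 3076 [-45.2  -6.3   7.1]
-50 1780 [ 9.  14.6 16.3]
-34 967 [-25.8 -25.  -24.1]
-26 982 [-27.4 -26.4 -25.5]
-2 797 [-31.9 -31.  -30.2]
6 755 [-33.4 -32.5 -31.6]
14 695 [-35.  -34.1 -33.2]
22 881 [-35.6 -32.5 -31.2]
30 617 [-37.1 -33.2 -32.1]
38 593 [-38.6 -33.5 -32.3]
46 546 [-40.  -36.2 -35.3]
54 1510 [-38.3 -33.9 -26. ]
62 1268 [-25.4 -19.4 -14.5]
```

>>> apply_moves(
  deltas=[
    {"claw":1,"delta_pos":[0.3,0,0.4],"yaw":0},
    {"claw":1,"delta_pos":[0.2,0,0.4],"yaw":0},
    {"claw":1,"delta_pos":[0.15,0,0.4],"yaw":0},
    {"claw":1,"delta_pos":[0,0,0],"yaw":0},
  ],
)

```text
clock: 13.92
eef_pos: [445.0, -358.4, 211.3]
tcp_rot: [-3.142, -0.001, -3.057]
contact_force: [-4.6, -0.8, 4.1]
opening: 0.694
grasp_force: 29.6
```

```bash
python3 tilt.py w7 4.8|grep -v '6[0-9]\..\]'
```

```text
G 413.5 -394.4 56.26286239961732 [-4.6 -0.8  4.1] 0.693972740077025 29.620508551597595
-66 1216 [-33.9 -33.1 -32.2]
-58 2738 [-33.2 -19.5   1.1]
-50 909 [4.1 7.7 8.6]
-42 451 [-29.9 -29.  -28.3]
-34 1101 [-29.9 -29.1 -28.4]
-26 1023 [-30.  -29.2 -28.5]
-2 898 [-30.2 -29.5 -28.7]
6 862 [-30.3 -29.5 -28.8]
14 814 [-30.3 -29.6 -28.9]
22 965 [-30.3 -29.5 -27.2]
30 822 [-29.7 -26.  -25.1]
38 819 [-29.8 -25.8 -24.6]
46 617 [-29.9 -25.5 -23.9]
54 667 [-30.1 -26.1 -25.4]
62 1343 [-26.8 -22.3 -16.1]
```

The bin is level on the panel. The floor's top reads z ≈ 26.8, against 26 expected. I'll release it and rise.

>>> apply_moves(
  deltas=[
    {"claw":1,"delta_pos":[0,0,0.06],"yaw":0},
    {"claw":-0.35,"delta_pos":[0,0,0],"yaw":0},
    {"claw":-0.5,"delta_pos":[0,0,0],"yaw":0},
    {"claw":-0.8,"delta_pos":[0,0,0],"yaw":0},
    {"claw":-1,"delta_pos":[0,0,0],"yaw":0},
    {"claw":-1,"delta_pos":[0,0,0],"yaw":0},
    {"claw":-1,"delta_pos":[0,0,0],"yaw":0},
  ],
)

```text
clock: 14.85
eef_pos: [445.8, -358.1, 210.1]
tcp_rot: [3.142, -0.0, -3.057]
contact_force: [0.3, 0.4, 0.3]
opening: 1.0
grasp_force: 0.0
```

>>> apply_moves(
  deltas=[
    {"claw":-1,"delta_pos":[0,0,-1],"yaw":0},
    {"claw":-1,"delta_pos":[0,0,-2],"yaw":0},
    {"claw":-1,"delta_pos":[0,0,-4],"yaw":0},
    {"claw":-1,"delta_pos":[0,0,-4],"yaw":0},
    {"claw":-1,"delta_pos":[0,0,-4],"yaw":0},
    {"claw":-1,"delta_pos":[0,0,-3],"yaw":0},
    {"claw":-1,"delta_pos":[0,0,0],"yaw":0},
  ],
)

```text
clock: 15.72
eef_pos: [446.3, -358.5, 393.4]
tcp_rot: [-3.138, 0.004, -3.057]
contact_force: [0.3, -1.0, -0.3]
opening: 1.001
grasp_force: 0.0
```

```bash
python3 - <<'E'
from h import *
s=r.sense();f=r.grab_frame('wrist');P=cloud(f,s);cv2.imwrite('pics/w8.png',f['img'])
a=np.radians(4.82);X=np.array([np.cos(a),np.sin(a)]);Y=np.array([-X[1],X[0]]);c=np.array([457.5,-356.6])
U=(P[...,:2]-c)@X;V=(P[...,:2]-c)@Y;Z=P[...,2]
m=(Z>55)&(Z<150)&(abs(U)<90)&(abs(V)<60);print('bin U',np.percentile(U[m],[1,99]),'V',np.percentile(V[m],[1,99]))
m=(Z>23)&(Z<30)&(abs(U)<54)&(abs(V)<24);print('floor',np.polyfit(U[m],Z[m],1),np.polyfit(V[m],Z[m],1),s['contact_force'])
f=r.grab_frame('top');cv2.imwrite('pics/t8.png',cv2.resize(f['img'][95:265,185:425],None,fx=3.3,fy=3.3))
E
```

```text
bin U [-66.97145635  52.14016313] V [-28.9287537  30.2221392]
floor [2.30646471e-02 2.67487264e+01] [1.20046811e-02 2.65052119e+01] [ 0.3183172  -0.99775174 -0.31329423]
```

View pics/w8.png

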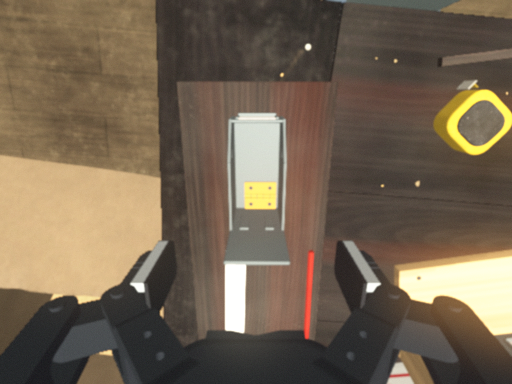

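View pics/t8.png

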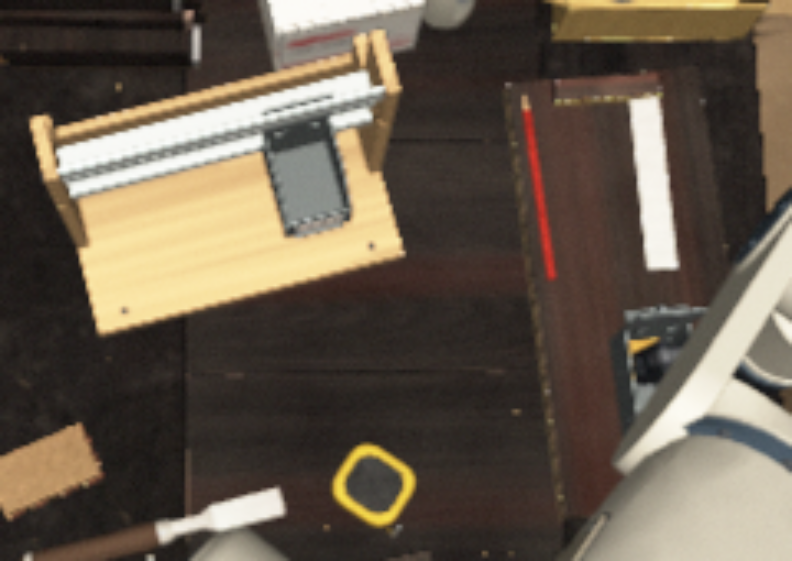

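The bin stands level in the middle of the clear half, at wrist (258,185), with the hinge inside at (260,195). The shorter bin, square and pencil haven't moved, and the gripper is clear.

```bash
python3 -c "
from rig import r
print(r.sign_off())"
```

```text
the job is handed in; nothing more can be done
None
```

The job is handed in: the longer grey bin stands level within 2 degrees and centred to a few millimetres on the clear half of the panel with the hinge inside, the shorter bin, try square and pencil look unmoved, and the arm was clear of everything at about 16 s of the 56 s allowed.

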